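# Weight a drying tile from behind the glazes

### The job

Weight down the clay tile on the wooden bat so that it dries flat: lay the plaster slab on the tile and gently set the handled steel weight on top of the slab, both centred on the tile with their long sides along the tile's. The weight stands in the plywood rack behind a glaze bottle and a glaze jar: before moving the weight, stand both of those upright in the steel tray, and once the weight is on the slab put the bottle and the jar back upright exactly where each stood. Do not knock the bottle or jar over, and leave the tool pot and the bowl alone.

Things in the scene. Friction and masses are not known exactly. Their poses are not given: they have to be found in the camera images.
- rack: Fixed plywood rack, 166 (x) by 240 mm (y), open at the top and the front (-x, to the robot). Floor 12 mm thick; walls 10 mm thick on the other sides, tops 47 mm above the table. Origin: centre of its underside. Bottle and jar start on two round cork marks, 74 mm wide, flush, at x -40, y +52 and -52 mm (either on either, within 3 mm); the weight behind them near x 35, y 0.
- tray: Fixed empty steel tray, the side area: 130 mm (x) by 220 mm (y), walls 5 mm thick and 22 mm high, floor 5 mm thick. Origin: centre of its underside; it may be on the left or the right of the robot. There is room for the bottle and the jar side by side along its y, for instance at y = +50 and -50 mm.
- bat: Fixed wooden board (bat) 150 mm (x) by 180 mm (y), 12 mm thick, with the terracotta clay tile fixed on its centre: tile 76 mm (x) by 116 mm (y), 12 mm thick, its top 24 mm above the table. Origin: centre of the bat's underside, right under the tile's centre; the tile's long side runs along y. It lies across from the tray, on the robot's other side.
- bottle: Loose slim white plastic glaze bottle, closed, round, 50 mm in diameter up to 112 mm, with a narrow grey cap 26 mm across; 130 mm tall in all, 0.20 to 0.36 kg. Origin: centre of its underside; z up along its axis. Starts upright in the rack on one of the two cork marks.
- jar: Loose wide white plastic glaze jar, closed, round, 60 mm in diameter, with a grey screw lid 61 mm across from 90 to 110 mm; 110 mm tall in all, 0.28 to 0.52 kg. Origin: centre of its underside; z up along its axis. Starts upright in the rack on the other cork mark.
- weight: Loose dark steel weight with a bow handle, 0.6 to 0.86 kg: plate 60 mm (x) by 96 mm (y), 18 mm thick; above it a round steel bar 10 mm thick along y, 68 mm long between its two posts, its axis 48 mm above the underside (top at 53 mm). Origin: centre of its underside. Starts on the rack floor behind the bottle and the jar.
- cover: Loose white plaster slab, 64 mm (x) by 106 mm (y), 16 mm thick, about 0.15 kg. Origin: centre of its underside; long side along y. Starts lying flat on the table in front of the rack.
- toolpot: Bystander: blue ceramic pot 74 mm across and 85 mm tall with wooden tools standing in it up to 155 mm. Loose; leave it alone. Origin: centre of its underside.
- bowl: Bystander: small white ceramic bowl, 84 mm across, 50 mm tall. Loose; leave it alone. Origin: centre of its underside.
Things that resemble listed ones, but are neither listed nor needed, are in the scene too. Leave any pink look-alike of the bottle alone.

How it is judged:
By the outcome, as a careful person would: the job done as asked, in the order asked, and still so for the second after the job is handed in, with the robot touching nothing.
It also fails if it takes over 138 s, if anything falls off the work surface, if the arm or the gripper's body presses on something with over 40 N, if the wrist force passes 120 N, or if a joint passes its speed limit or range.

### The arm

A 6-joint arm with a two-finger parallel gripper is mounted at the origin on the work surface. World frame = base frame: x ahead of the robot, y to its left, z up, the work surface at z = 0. Lengths are in mm, angles in rad, forces in N, time in s.
With the tool pointing down it reaches from about 350 to 975 mm from the base axis. Payload 7.1 kg.
Tool frame: the origin (TCP) lies midway between the tips of the shut fingers; the grasp point (between the pads) lies 19 mm behind it (ctrl.grip_depth is the distance from the TCP to the grasp point, in mm); z points along the fingers, y is the line along which they close (so a half turn about z gives the same grasp; the last joint's range is limited). The gripper opens to 88 mm and grips with 3 to 60 N. Pads are 20 mm wide; open, the fingers measure 115 mm over their backs; the gripper's body (75 mm by 178 mm) begins 61 mm behind the grasp point.
Start: joints at [-1.216, 0.423, 1.63, -0, 1.089, -0.019], TCP at [228.238, -581.818, 222.675] pointing down, gripper open.
Joint ranges: [-3, 3], [-0.9, 2.11], [0.09, 2.58], [-1.31, 4.45], [0.11, 2.69], [-2.54, 2.54]. Speed limits (rad/s): [2.39, 2.39, 3.01, 3.14, 3.14, 3.14].

### API

Orientations are given as a rotation vector (axis times angle).
In Python, from workcell import ctrl, cams gives the robot as it stands.
- The arm moves only by the tool move_arm, never from a script. Its argument "steps" is a list of rows, each a list of 3 entries, a list of its own where there are three numbers: the shift along the tool's x, y, z in units of 25 mm (1.0 is 25 mm), then the turn about the tool's z in units of 5 degrees (1.0 is 5 degrees), then the closure, from 0 (fully open) to 1 (shut). A call has 1 to 20 rows; each row shifts and turns the commanded pose from where the row before left it, along the tool's axes as they then stand; what a row does not reach is not made up. A row lasts 1/12 s, in which the tool goes at most 41.7 mm and 7.16 degrees, less where a joint would pass 70% of its speed; a pose out of reach is approached as far as the arm can. A call is refused whole if a number of a shift passes 1 or a number of a turn 1, either way. A call with a gripper value outside its range is refused whole. The fingers move at their own pace and stop on an object; the grip force is fixed at half the most. Time passes only in rows, so rows that do not move let the fingers close. It gives the time, the measured TCP pose, the force, the opening and the grip force at its end, in the units of the state.
- ctrl.get_obs(): the state, without advancing time (a new reading comes with each control period).
- cams.get_image(name): name is "side" or "top" or "wrist"; returns a dict with "image" (400x640x3 uint8, red, green, blue), "camera_matrix" (3x3 intrinsics, pixels), "xyz" and "rotation" of the camera in the world; the wrist camera has in their place "mount" (4x4, takes a point from camera to tool coordinates, whose origin is the TCP and whose axes are the flange's). Camera axes: x right, y down, z forward; pixel columns grow to the right and rows downward; lengths in mm; the calibration is good to about 2 mm. A picture is of the moment at which its call begins: read the wrist's pose just before it. There is no depth.
- ctrl.close_job(): hands the job in; it is judged then, once.
Trained networks look in the newest picture that a camera, given by its name, has taken for a name from the list of things; names that differ only in an ending like _2 or _b are one class to them, and where a whole thing is asked for, a point or a joint stands for the part that bears it (a point fixed in the world has none). Each returns a list of dicts, best first, with "p" (0 to 1); they miss things now and then, are a little off and sometimes report something else, mostly with a low value. They report only what shows in the picture. A call takes as long as a camera call. They do not tell look-alikes from the thing itself.
- cams.boxes_of(camera, thing): "rect" ([centre column, centre row, width, height] in pixels, round what is visible of it).
- cams.cut_out(camera, thing): "pixels" (400x640 bool, what is visible of it) and "rect" ([centre column, centre row, width, height] in pixels, round what is visible of it).
The state is a dict: "t": time; "qpos": joint angles; "qvel": joint speeds; "joint_torque": joint torques, N m; "ee_pos": TCP position; "orientation": TCP orientation; "ft_force": force on the tool from outside, world axes, zero at the start; "moment": the same for the moment, N m; "width": finger opening in mm; "grasp_force": force on a finger pad.
Only numpy, scipy, OpenCV 4.12 (cv2) and the standard library are available. Lean on these libraries where they do the work, as an engineer would, in place of code of your own. Each camera call takes 0.05 s, during which the arm holds its last target. There are 200 camera calls.

## Working session

There is one attempt and no reset: what is moved stays moved. The work goes in short steps, Python scripts to look and compute and a tool call to move; the robot and the scene stay as the last step left them, time stands still between calls to the robot, and variables do not carry over. Pictures are saved under pics/ and viewed, at most 14 in all, crops included, and the job is handed in when it is done.

Besides the shell and the picture viewer there is one more tool, called after "Call:" as a command line: name --argument value ..., lists and objects as JSON in quotes. move_arm: Moves the arm, as the interface text tells. Its arguments: {"type":"object","properties":{"steps":{"type":"array"}},"required":["steps"]}

```bash
mkdir -p pics; ls; python3 - <<'E'
from workcell import ctrl,cams
import cv2
o=ctrl.get_obs();print(o)
for n in("top","side"):
    d=cams.get_image(n);cv2.imwrite(f"pics/{n}0.png",d["image"][:,:,::-1])
    print(n,d["camera_matrix"],d["xyz"],d["rotation"])
    for t in"rack tray bat bottle jar weight cover toolpot bowl".split():
        print(t,[(round(b["p"],2),[round(float(v),1) for v in b["rect"]]) for b in cams.boxes_of(n,t)])
E
```

```text
pics
{'t': 0.0, 'qpos': array([-1.21601273e+00,  4.23801906e-01,  1.63064591e+00,  2.07823693e-05,
        1.08861572e+00, -1.90014761e-02]), 'qvel': array([-0.00022953,  0.00206481, -0.00012669, -0.00056006,  0.00119034,
        0.00010421]), 'joint_torque': array([ 3.28155744e-03, -5.44615889e+01, -2.73662317e+01,  6.44871150e-02,
        2.27967073e-02, -1.33162016e-04]), 'ee_pos': array([ 228.05638051, -581.33277621,  221.94333446]), 'orientation': array([-3.08546094e+00, -5.83443254e-01,  3.57412633e-04]), 'ft_force': array([-0.10151774,  0.14276481, -1.04278346]), 'moment': array([-0.06739673,  0.07586771,  0.04328744]), 'grasp_force': 0.0, 'width': 87.86437175260367}
top [[392.75568195   0.         314.7537639 ]
 [  0.         392.75568195 198.39092991]
 [  0.           0.           1.        ]] [526.26623524 -30.96527516 913.56916615] [-2.17989018  2.19839576 -0.09994336]
rack [(0.64, [305.8, 179.9, 111.6, 79.6])]
tray [(0.73, [159.8, 273.9, 104.7, 59.1])]
bat [(0.71, [435.1, 279.1, 84.5, 75.5])]
bottle [(0.86, [331.0, 196.3, 24.4, 23.0]), (0.84, [475.9, 179.6, 44.1, 25.2]), 
[... 366 characters left out ...]
    1.        ]] [200.38989494 837.08582316 738.24850167] [-0.58596821  2.5886154  -1.30374844]
rack [(0.72, [296.2, 202.0, 104.2, 85.8]), (0.68, [307.0, 199.7, 29.4, 57.4])]
tray [(0.87, [315.1, 340.7, 118.4, 118.6]), (0.54, [371.1, 244.4, 34.2, 37.8])]
bat [(0.64, [421.9, 171.4, 60.3, 44.1])]
bottle [(0.96, [357.9, 119.2, 20.5, 47.7]), (0.95, [290.4, 134.5, 22.1, 49.2]), (0.63, [323.2, 175.1, 26.0, 53.7])]
jar [(0.94, [307.7, 200.7, 27.6, 51.8]), (0.22, [313.1, 338.1, 120.4, 120.9])]
weight [(0.58, [279.1, 191.9, 28.9, 34.1])]
cover [(0.72, [370.4, 243.1, 36.0, 41.3])]
toolpot [(0.65, [230.1, 274.2, 41.1, 82.0])]
bowl [(0.96, [334.6, 145.4, 30.6, 30.0]), (0.42, [280.7, 191.5, 25.0, 35.2])]
```

```bash
python3 - <<'E'
import cv2
for n,r in(("top",(90,330,90,520)),("side",(80,400,200,500))):
    im=cv2.imread(f"pics/{n}0.png")[r[0]:r[1],r[2]:r[3]]
    s=min(800/im.shape[1],600/im.shape[0]);cv2.imwrite(f"pics/{n}0c.png",cv2.resize(im,None,fx=s,fy=s,interpolation=cv2.INTER_CUBIC));print(s)
E
```

```text
1.8604651162790697
1.875
```

View pics/top0c.png

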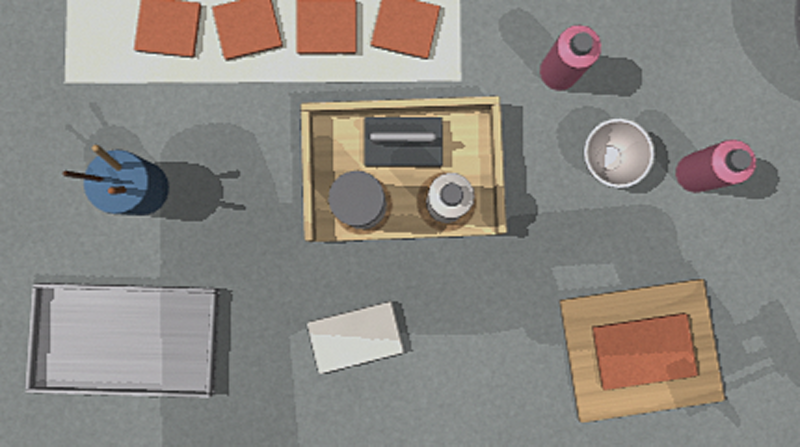

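View pics/side0c.png

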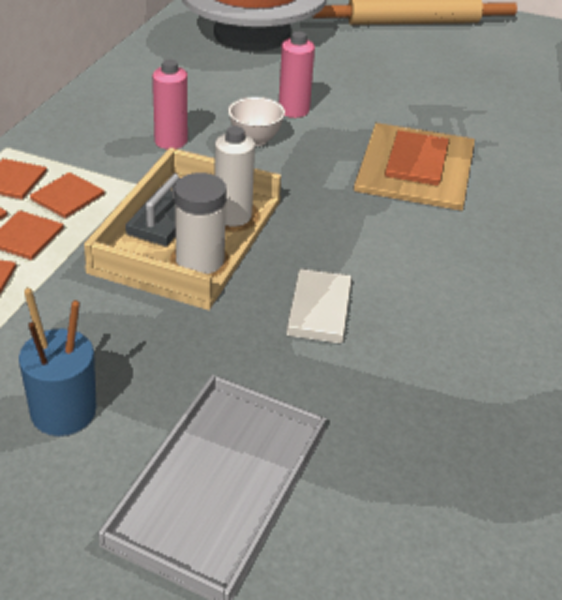

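The crops show: rack at the centre, with the jar on its left mark at (356,200), the bottle on the right mark at (452,194) and the weight behind at (403,140). The tray is on the left (+y). The bat is on the right, turned about 8°, and the slab is in front of the rack at (357,337). Two pink look-alike bottles stand on the right.

```bash
cat > h.py <<'E'
import numpy as np,cv2
from scipy.spatial.transform import Rotation as R
from scipy.optimize import least_squares
from workcell import ctrl,cams
def rotm(r):
    r=np.array(r,float); return r if r.shape==(3,3) else R.from_rotvec(r).as_matrix()
def cam(name):
    o=ctrl.get_obs(); d=cams.get_image(name); K=d["camera_matrix"]
    if name=="wrist":
        T=R.from_rotvec(o["orientation"]).as_matrix(); M=np.array(d["mount"])
        return d["image"],K,T@M[:3,:3],T@M[:3,3]+o["ee_pos"]
    return d["image"],K,rotm(d["rotation"]),np.array(d["xyz"])
def plane(c,uv,z):
    _,K,Rc,t=c; uv=np.atleast_2d(np.array(uv,float))
    d=np.c_[uv,np.ones(len(uv))]@np.linalg.inv(K).T@Rc.T
    return (t+d*((z-t[2])/d[:,2])[:,None])[:,:2]
def proj(c,P):
    _,K,Rc,t=c; q=(np.atleast_2d(P)-t)@Rc@K.T; return q[:,:2]/q[:,2:]
def silfit(c,mask,pts3,x0,yaw=True):
    """fit x,y,(yaw) so that hull of projected model points matches mask's hull (support function)"""
    ct=max(cv2.findContours(mask.astype(np.uint8),cv2.RETR_EXTERNAL,cv2.CHAIN_APPROX_NONE)[0],key=cv2.contourArea)[:,0].astype(float)
    a=np.linspace(0,2*np.pi,72,endpoint=False); n=np.c_[np.cos(a),np.sin(a)]
    hm=(ct@n.T).max(0)+.5*np.abs(n).max(1)*0+.4
    def f(p):
        th=p[2] if yaw else 0
        A=np.array([[np.cos(th),-np.sin(th)],[np.sin(th),np.cos(th)]])
        P=np.c_[pts3[:,:2]@A.T+p[:2],pts3[:,2]]
        return (proj(c,P)@n.T).max(0)-hm
    s=least_squares(f,x0 if yaw else x0[:2],loss="soft_l1",x_scale=[10,10,.1] if yaw else [10,10])
    return s.x,np.abs(s.fun).mean()
def box(x,y,z0,z1): return np.array([[i*x/2,j*y/2,z] for i in(-1,1) for j in(-1,1) for z in(z0,z1)])
def cyl(r,z0,z1):
    a=np.linspace(0,2*np.pi,40); return np.vstack([np.c_[r*np.cos(a),r*np.sin(a),np.full(40,z)] for z in(z0,z1)])
def tcp():
    o=ctrl.get_obs(); M=R.from_rotvec(o["orientation"]).as_matrix()
    return o["ee_pos"],np.degrees(np.arctan2(M[1,0],M[0,0])),M,o
def goto(x,y,z,yaw):
    p,w,M,o=tcp(); dt=(w-yaw+180)%360-180
    a=np.radians(yaw);T=np.array([[np.cos(a),np.sin(a),0],[np.sin(a),-np.cos(a),0],[0,0,-1]])
    print("now",p.round(1),round(w,2),"turn units",round(dt/5,2),"shift units in current axes",(M.T@(np.array([x,y,z])-p)/25).round(2),
      "after turn",(T.T@(np.array([x,y,z])-p)/25).round(2))
E
python3 - <<'E'
from h import *
c={n:cam(n) for n in("top","side")}
models=dict(rack=(box(166,240,0,47),1),tray=(box(130,220,0,22),1),bat=(box(150,180,0,12),1),cover=(box(64,106,0,16),1),weight=(box(60,96,12,30),1),toolpot=(cyl(37,0,85),0),bowl=(cyl(42,0,50),0))
for n in c:
    for t,(m,yw) in models.items():
        L=cams.cut_out(n,t)
        for b in L[:2]:
            if b["p"]<.5: continue
            u=b["rect"][:2]; x0=[*plane(c[n],u,15)[0],0]
            s,e=silfit(c[n],b["pixels"],m,x0,yw); print(n,t,round(b["p"],2),s.round(3),"err px",round(e,2))
    hsv=cv2.cvtColor(c[n][0],cv2.COLOR_RGB2HSV)
    # tile
    r=cams.boxes_of(n,"bat")[0]["rect"]; m=np.zeros((400,640),np.uint8)
    y0,y1,x0,x1=int(r[1]-r[3]/2),int(r[1]+r[3]/2),int(r[0]-r[2]/2),int(r[0]+r[2]/2)
    m[y0:y1,x0:x1]=((hsv[...,0]<11)&(hsv[...,1]>130))[y0:y1,x0:x1]
    print(n,"tile",silfit(c[n],m,box(76,116,12,24),[*plane(c[n],r[:2],20)[0],0]))
    for t,mm in(("jar",np.vstack([cyl(30,12,102),cyl(30.5,102,122)])),("bottle",np.vstack([cyl(25,12,124),cyl(13,124,142)]))):
        for b in cams.cut_out(n,t)[:3]:
            if b["p"]<.5: continue
            s,e=silfit(c[n],b["pixels"],mm,[*plane(c[n],b["rect"][:2],70)[0]],False); print(n,t,round(b["p"],2),s.round(1),round(e,2))
E
```

```text
top rack 0.57 [ 6.3361e+02 -2.3786e+01  2.6000e-02] err px 0.42
top tray 0.6 [ 4.31972e+02  3.15197e+02 -4.30000e-02] err px 0.54
top bat 0.97 [ 4.11367e+02 -3.16203e+02  1.31000e-01] err px 0.88
top cover 0.94 [4.31899e+02 3.54600e+01 2.36000e-01] err px 0.67
top weight 0.84 [ 6.70108e+02 -2.55290e+01 -6.00000e-03] err px 1.51
top toolpot 0.83 [620.484 310.067] err px 1.98
top toolpot 0.72 [663.463 -25.815] err px 3.76
top bowl 0.82 [ 652.373 -287.289] err px 1.62
top tile (array([ 4.11685272e+02, -3.17525554e+02,  1.36195437e-01]), np.float64(0.8432459099711003))
top bottle 0.95 [ 628.6 -387.9] 0.19
top bottle 0.91 [593.3 -77.3] 0.37
top bottle 0.61 [ 757.8 -221.4] 0.56
side rack 0.81 [ 6.3401e+02 -2.4865e+01  3.3000e-02] err px 0.84
side tray 0.76 [ 4.31494e+02  3.14472e+02 -4.00000e-02] err px 1.27
side bat 0.65 [ 4.11937e+02 -3.16320e+02  1.52000e-01] err px 1.2
side cover 0.92 [4.31427e+02 3.39000e+01 2.42000e-01] err px 1.1
side weight 0.65 [ 6.8009e+02 -2.9491e+01  2.6100e-01] err px 1.97
side toolpot 0.68 [606.858  -5.361] err px 1.67
side toolpot 0.62 [624.833 289.646] err px 5.43
side bowl 0.59 [ 658.376 -304.241] err px 2.91
side tile (array([ 4.11541461e+02, -3.18480819e+02,  1.43411807e-01]), np.float64(0.9669016040506236))
side jar 0.87 [592.1  24.4] 0.52
side bottle 0.82 [ 752.8 -206.1] 0.83
side bottle 0.74 [ 622.6 -372. ] 0.67
side bottle 0.55 [593.3 -77.2] 1.09
```

Call:
move_arm --steps '[[[0,0,0],-1,0],[[0,0,0],-1,0],[[0,0,0],-1,0],[[0,0,0],-1,0],[[0,0,0],-1,0],[[0,0,0],-1,0],[[0,0,0],-1,0],[[0,0,0],-1,0],[[0,0,0],-1,0],[[0,0,0],-1,0],[[0,0,0],-1,0],[[0,0,0],-1,0],[[0,0,0],-1,0],[[0,0,0],-1,0],[[0,0,0],-1,0],[[0,0,0],-1,0],[[0,0,0],-0.5,0]]'

```text
t: 3.52
ee_pos: [228.2, -581.8, 222.7]
orientation: [-1.93, -2.479, 0.0]
ft_force: [0.1, 0.2, -0.4]
width: 87.9
grasp_force: 0.0
```

```bash
python3 - <<'E'
from h import *
goto(431.7,34.7,140,103.6)
E
```

```text
now [ 228.2 -581.8  222.7] 104.18 turn units 0.12 shift units in current axes [21.92 13.93  3.31] after turn [22.06 13.71  3.31]
```

Call:
move_arm --steps '[[[1,0.63,0.15],0,0],[[1,0.63,0.15],0,0],[[1,0.63,0.15],0,0],[[1,0.63,0.15],0,0],[[1,0.63,0.15],0,0],[[1,0.63,0.15],0,0],[[1,0.63,0.15],0,0],[[1,0.63,0.15],0,0],[[1,0.63,0.15],0,0],[[1,0.63,0.15],0,0],[[1,0.63,0.15],0,0],[[1,0.63,0.15],0,0],[[1,0.63,0.15],0,0],[[1,0.63,0.15],0,0],[[1,0.63,0.15],0,0],[[1,0.63,0.15],0,0],[[1,0.63,0.15],0,0],[[1,0.63,0.15],0,0],[[1,0.63,0.15],0,0],[[1,0.63,0.15],0.12,0]]'

```text
t: 5.18
ee_pos: [414.2, -19.3, 147.8]
orientation: [1.948, 2.464, 0.001]
ft_force: [0.1, 0.0, -0.5]
width: 87.9
grasp_force: 0.0
```

Call:
move_arm --steps '[[[1,0.63,0.15],0,0],[[0.9,0.5,0.15],0,0],[[0,0,0],0,0],[[0,0,0],0,0]]'

```text
t: 5.52
ee_pos: [430.4, 32.9, 140.1]
orientation: [-1.945, -2.467, 0.0]
ft_force: [-0.2, -0.7, 0.1]
width: 88.1
grasp_force: 0.0
```

```bash
python3 - <<'E'
from h import *
c=cam("wrist"); cv2.imwrite("pics/w1.png",c[0][:,:,::-1])
for b in cams.cut_out("wrist","cover")[:2]:
    print(b["p"],b["rect"],silfit(c,b["pixels"],box(64,106,0,16),[431.7,34.7,.24]))
goto(431.7,34.7,4,103.6)
E
```

```text
0.73 [321.9, 187.4, 66.8, 103.7] (array([4.30143455e+02, 3.50077143e+01, 2.36516135e-01]), np.float64(1.2013083139534984))
now [430.   31.6 140.2] 103.34 turn units -0.05 shift units in current axes [0.1  0.1  5.45] after turn [0.1  0.1  5.45]
```

View pics/w1.png

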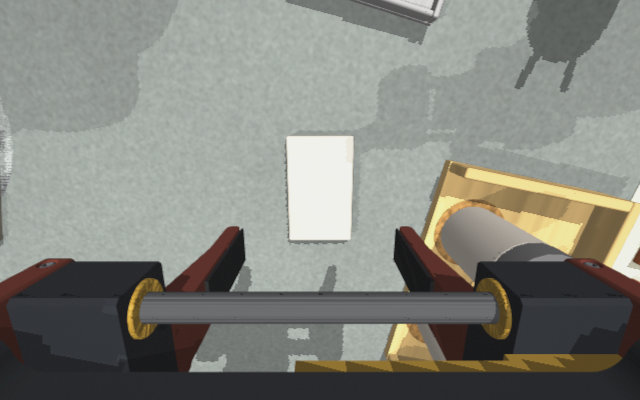

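The wrist picture shows the slab upright in view, centred at (322,187) between the fingers. I'll descend and grip.

Call:
move_arm --steps '[[[0.1,0.05,0.8],0,0],[[0,0,0.8],0,0],[[0,0,0.8],0,0],[[0,0,0.8],0,0],[[0,0,0.8],0,0],[[0,0,0.7],0,0],[[0,0,0.4],0,0],[[0,0,0.35],0,0],[[0,0,0],0,0],[[0,0,0],0,1],[[0,0,0],0,1],[[0,0,0],0,1],[[0,0,0],0,1],[[0,0,0],0,1],[[0,0,0],0,1],[[0,0,0],0,1]]'

```text
t: 6.95
ee_pos: [431.4, 34.8, 4.6]
orientation: [1.948, 2.463, 0.001]
ft_force: [-1.2, -0.2, 7.3]
width: 63.6
grasp_force: 30.0
```

```bash
python3 - <<'E'
from h import *
o=ctrl.get_obs();print(o["width"],o["grasp_force"],o["ft_force"])
goto(411.7,-318.0,120,98.1)
E
```

```text
63.589680186269106 30.00169426202774 [-1.21357133 -0.17230388  7.25698651]
now [431.4  34.8   4.6] 103.33 turn units 1.05 shift units in current axes [-13.55  -4.01  -4.62] after turn [-13.86  -2.77  -4.62]
```

Call:
move_arm --steps '[[[0,0,-0.5],0,1],[[0,0,-0.8],0,1],[[0,0,-0.8],0,1],[[-0.9,-0.25,-0.8],0,1],[[-0.9,-0.27,-0.8],0,1],[[-0.9,-0.27,-0.5],0,1],[[-0.9,-0.27,-0.3],0,1],[[-0.9,-0.27,0],0,1],[[-0.9,-0.27,0],0,1],[[-0.9,-0.27,0],0,1],[[-0.9,-0.27,0],0,1],[[-0.9,-0.27,0],0,1],[[-0.9,-0.27,0],0,1],[[-0.9,-0.27,0],0,1],[[-0.9,-0.27,0],0,1],[[-0.9,-0.27,0],0,1],[[-0.9,-0.27,0],0,1],[[-0.9,-0.25,0],1,1],[[0,0,0],0,1],[[0,0,0],0,1]]'

```text
t: 8.62
ee_pos: [410.8, -317.4, 116.3]
orientation: [-2.056, -2.375, -0.0]
ft_force: [0.2, 0.5, -2.0]
width: 63.6
grasp_force: 30.0
```

```bash
python3 - <<'E'
from h import *
c=cam("wrist"); cv2.imwrite("pics/w2.png",c[0][:,:,::-1])
p,w,M,o=tcp();print(o["width"],p,w)
for t,m,z in(("bat",box(150,180,0,12),0),("cover",box(64,106,p[2]-4.5,p[2]+11.5),0)):
  for b in cams.cut_out("wrist",t)[:2]:
    print(t,b["p"],b["rect"],silfit(c,b["pixels"],m,[*p[:2],.14]))
hsv=cv2.cvtColor(c[0],cv2.COLOR_RGB2HSV);m=((hsv[...,0]<11)&(hsv[...,1]>130)).astype(np.uint8)
n,l,s,_=cv2.connectedComponentsWithStats(m);print(s[1:][s[1:,4]>500])
goto(411.7,-318.0,30,98.1)
E
```

```text
63.565210961660625 [ 410.57060994 -316.43568882  116.22239145] 98.32631494091822
bat 0.94 [321.5, 189.9, 179.8, 193.2] (array([ 4.10335065e+02, -3.17481504e+02,  1.37973527e-01]), np.float64(16.216605206410538))
cover 0.77 [319.6, 243.4, 121.3, 176.2] (array([ 4.09875207e+02, -3.17648801e+02,  1.52645191e-01]), np.float64(15.246581281708854))
[[ 276  134   89   20 1646]
 [ 212  227   48   64  993]
 [ 379  227   49   51  852]
 [   0  259   71   49 1007]
 [ 572  259   68   45  764]]
now [ 410.7 -315.7  116.2] 98.39 turn units 0.06 shift units in current axes [-0.1   0.03  3.45] after turn [-0.1   0.03  3.45]
```

View pics/w2.png

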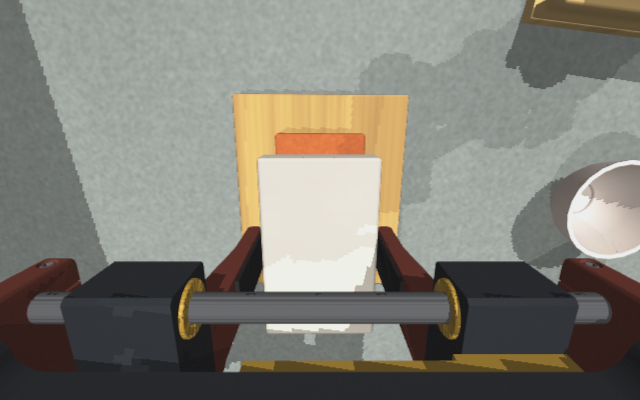

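The slab is gripped square. Its far edge is at row 156 (columns 259–381). Behind it are the tile's far edge at row 134 (276–364) and the bat's far corners at (233,94) and (408,95).

```bash
python3 - <<'E'
from h import *
c=cam("wrist");p,w,M,o=tcp()
p=np.array([410.8,-317.4,116.25])
ax=np.array([[np.cos(np.radians(w)),np.sin(np.radians(w))],[np.sin(np.radians(w)),-np.cos(np.radians(w))]])
for n,uv,z in(("tile far",[[276,134],[364,134]],24),("slab far",[[259,156],[381,156]],p[2]-4.6+16),("bat far",[[233,94],[408,95]],12)):
    q=plane(c,uv,z);d=q[0]-q[1];print(n,"tool xy rel",((q-p[:2])@ax.T).round(1),"mid",((q.mean(0)-p[:2])@ax.T).round(1),"yaw",np.degrees(np.arctan2(-d[1],-d[0])).round(2),w)
E
```

```text
tile far tool xy rel [[ 60.1 -36.5]
 [ 60.2  36.4]] mid [60.2 -0. ] yaw 8.44 98.40802027630633
slab far tool xy rel [[ 55.6 -30.7]
 [ 55.7  30.2]] mid [55.7 -0.2] yaw 8.44 98.40802027630633
bat far tool xy rel [[ 92.3 -73. ]
 [ 91.5  73.8]] mid [91.9  0.4] yaw 8.12 98.40802027630633
```

Call:
move_arm --steps '[[[-0.03,0,0.8],0.04,1],[[0,0,0.8],0,1],[[0,0,0.8],0,1],[[0,0,0.6],0,1],[[0,0,0.3],0,1],[[0,0,0.1],0,1],[[0,0,0],0,1],[[0,0,0.04],0,1],[[0,0,0.04],0,1],[[0,0,0],0,1]]'

```text
t: 9.65
ee_pos: [411.6, -317.8, 30.1]
orientation: [2.058, 2.372, 0.0]
ft_force: [-0.6, -0.0, -1.2]
width: 63.6
grasp_force: 30.0
```

Call:
move_arm --steps '[[[0,0,0.04],0,1],[[0,0,0],0,1],[[0,0,0],0,1]]'

```text
t: 9.9
ee_pos: [411.3, -317.7, 28.7]
orientation: [2.059, 2.373, 0.0]
ft_force: [-0.5, 0.0, 0.1]
width: 64.0
grasp_force: 30.0
```

Call:
move_arm --steps '[[[0,0,0],0,0],[[0,0,0],0,0],[[0,0,0],0,0],[[0,0,-0.3],0,0],[[0,0,-0.8],0,0],[[0,0,-1],0,0],[[0,0,-1],0,0],[[0,0,-1],0,0],[[0.5,0,-1],0,0],[[1,0,-1],0,0],[[1,0,0],1,0],[[1,0,0],0.6,0],[[1,0,0],0,0],[[1,0,0],0,0],[[1,0,0],0,0],[[1,0,0],0,0],[[0,0,0],0,0],[[0,0,0],0,0]]'

```text
t: 11.4
ee_pos: [400.9, -129.9, 181.5]
orientation: [2.216, 2.226, 0.0]
ft_force: [-0.3, 0.4, 0.2]
width: 88.1
grasp_force: 0.0
```

```bash
python3 - <<'E'
from h import *
c=cam("top");cv2.imwrite("pics/t1.png",cv2.resize(c[0][90:330,90:520],None,fx=1.8,fy=1.8)[:,:,::-1])
for b in cams.cut_out("top","cover")[:2]:
    print(b["p"],silfit(c,b["pixels"],box(64,106,24,40),[411,-317,.14]))
for t,mm in(("jar",np.vstack([cyl(30,12,102),cyl(30.5,102,122)])),("bottle",np.vstack([cyl(25,12,124),cyl(13,124,142)]))):
    for b in cams.cut_out("top",t)[:3]:
        s,e=silfit(c,b["pixels"],mm,[*plane(c,b["rect"][:2],70)[0]],False); print(t,round(b["p"],2),s.round(1),round(e,2))
goto(592.1,24.4,185,91.6)
E
```

```text
0.61 (array([ 4.12120292e+02, -3.16764496e+02,  1.38662883e-01]), np.float64(0.8357377453677741))
bottle 0.79 [594.1 -77.6] 0.33
bottle 0.68 [ 758.5 -221.2] 0.45
bottle 0.65 [ 629.6 -387.6] 0.56
now [ 401.1 -131.5  181.1] 90.06 turn units -0.31 shift units in current axes [ 6.23  7.65 -0.15] after turn [ 6.02  7.81 -0.15]
```

View pics/t1.png

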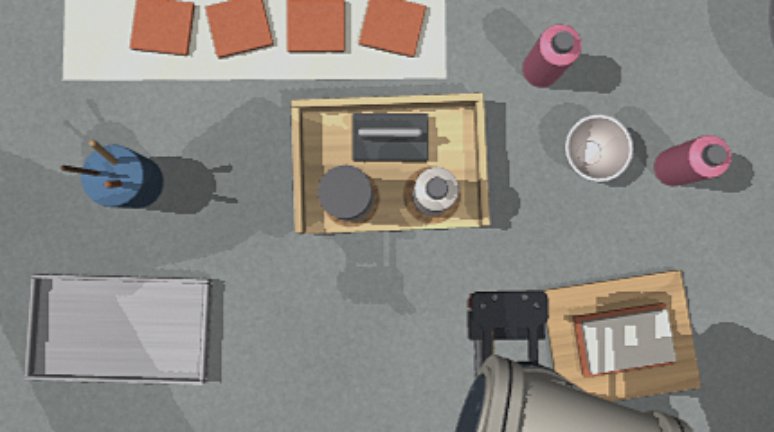

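The slab lies centred on the tile. The jar lid is at (347,192) in the crop and the bottle at (436,189). Next is the jar.

Call:
move_arm --steps '[[[0.6,0.75,0],0,0],[[0.6,0.75,0],0,0],[[0.6,0.75,0],0,0],[[0.6,0.75,0],0,0],[[0.6,0.75,0],0,0],[[0.6,0.75,0],0,0],[[0.6,0.75,0],0,0],[[0.6,0.75,0],0,0],[[0.6,0.75,0],0,0],[[0.6,0.75,0],0,0],[[0.2,0.1,0],0,0],[[0,0,0],0,0],[[0,0,0],0,0]]'

```text
t: 12.68
ee_pos: [589.7, 23.9, 180.4]
orientation: [-2.219, -2.223, 0.002]
ft_force: [0.3, -0.3, -0.3]
width: 87.8
grasp_force: 0.0
```

```bash
python3 - <<'E'
from h import *
c0=cam("side");cw=cam("wrist");cv2.imwrite("pics/w3.png",cw[0][:,:,::-1])
im=cv2.imread("pics/top0.png");ct=cam("top");g=im.astype(int)
m=((g.max(2)-g.min(2)<14)&(g.max(2)<115)&(g.max(2)>60)).astype(np.uint8);m[:182]=0;m[215:]=0;m[:,:264]=0;m[:,302:]=0
m=cv2.morphologyEx(m,cv2.MORPH_OPEN,np.ones((3,3)));k=max(cv2.findContours(m,0,1)[0],key=cv2.contourArea)
(u,v),r=cv2.minEnclosingCircle(k);print("lid",u,v,r,plane(ct,[[u,v]],122))
print(silfit(ct,m,cyl(30.5,122,122),[592,25],False))
mm=np.vstack([cyl(30,12,102),cyl(30.5,102,122)])
for n,c in(("side",c0),("wrist",cw)):
  for b in cams.cut_out(n,"jar")[:2]: print(n,b["p"],b["rect"],silfit(c,b["pixels"],mm,[592,25],False))
goto(592.1,24.4,65,90)
E
```

```text
lid 292.5 206.0 5.315173149108887 [[572.07633618   2.31353909]]
(array([583.98269534,   2.31634695]), np.float64(10.866056630763959))
side 0.57 [307.0, 199.8, 31.7, 52.7] (array([593.42114395,  23.77916427]), np.float64(0.7582359645552251))
wrist 0.81 [322.4, 200.9, 77.8, 91.5] (array([591.50824448,  26.59892161]), np.float64(0.8041106960712885))
now [589.9  23.9 181. ] 90.06 turn units 0.01 shift units in current axes [0.02 0.09 4.64] after turn [0.02 0.09 4.64]
```

View pics/w3.png

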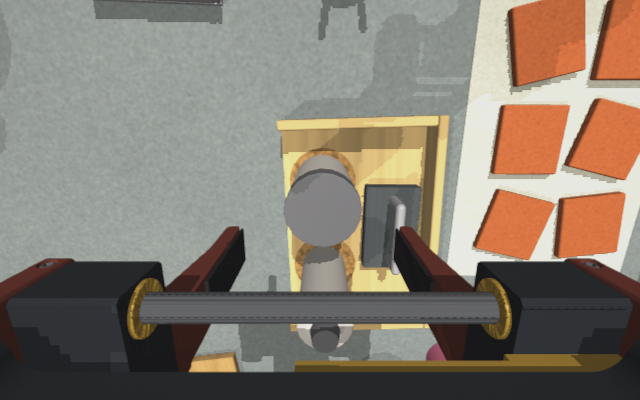

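The wrist view shows the jar lid at (322,207) centred between the fingers, with the weight's handle at (398,235) behind it.

Call:
move_arm --steps '[[[0.05,0.08,0.8],0,0],[[0,0,0.8],0,0],[[0,0,0.8],0,0],[[0,0,0.8],0,0],[[0,0,0.8],0,0],[[0,0,0.5],0,0],[[0,0,0.15],0,0],[[0,0,0],0,0],[[0,0,0],0,1],[[0,0,0],0,1],[[0,0,0],0,1],[[0,0,0],0,1],[[0,0,0],0,1],[[0,0,0],0,1],[[0,0,0],0,1]]'

```text
t: 14.18
ee_pos: [592.8, 26.0, 65.4]
orientation: [2.219, 2.223, 0.001]
ft_force: [-3.3, 0.0, 5.8]
width: 60.1
grasp_force: 30.0
```

```bash
python3 - <<'E'
from h import *
o=ctrl.get_obs();print(o["width"],o["ft_force"])
# tray far slot
a=-.042;q=np.array([431.8,314.9])+50*np.array([-np.sin(a),np.cos(a)]);r=np.array([431.8,314.9])-50*np.array([-np.sin(a),np.cos(a)]);print(q,r)
goto(q[0],q[1],140,90)
E
```

```text
60.13407777893675 [-3.30313174  0.00777763  5.78774686]
[433.89938265 364.85590648] [429.70061735 264.94409352]
now [592.8  26.   65.4] 90.12 turn units 0.02 shift units in current axes [13.57 -6.33 -2.99] after turn [13.56 -6.36 -2.98]
```

Call:
move_arm --steps '[[[0,0,-0.4],0,1],[[0,0,-0.8],0,1],[[0,0,-0.9],0,1],[[0,0,-0.7],0,1],[[0.4,-0.2,-0.2],0,1],[[0.8,-0.37,0],0,1],[[0.9,-0.42,0],0,1],[[0.9,-0.42,0],0,1],[[0.9,-0.42,0],0,1],[[0.9,-0.42,0],0,1],[[0.9,-0.42,0],0,1],[[0.9,-0.42,0],0,1],[[0.9,-0.42,0],0,1],[[0.9,-0.42,0],0,1],[[0.9,-0.42,0],0,1],[[0.9,-0.42,0],0,1],[[0.9,-0.42,0],0,1],[[0.9,-0.42,0],0,1],[[0.9,-0.42,0],0,1],[[0.6,-0.3,0],0,1]]'

```text
t: 15.85
ee_pos: [431.3, 364.8, 138.9]
orientation: [-2.218, -2.224, 0.002]
ft_force: [-0.2, 0.5, -3.8]
width: 60.1
grasp_force: 30.0
```

Call:
move_arm --steps '[[[0,0,0],0,1],[[0,0,0],0,1]]'

```text
t: 16.02
ee_pos: [432.0, 363.5, 138.9]
orientation: [-2.217, -2.226, 0.003]
ft_force: [-0.5, -0.0, -5.3]
width: 60.4
grasp_force: 30.0
```

```bash
python3 - <<'E'
from h import *
print(ctrl.get_obs()["width"])
goto(433.9,364.9,60,90)
E
```

```text
60.413219142513306
now [432.  363.5 138.9] 90.24 turn units 0.05 shift units in current axes [0.06 0.08 3.16] after turn [0.06 0.08 3.16]
```

Call:
move_arm --steps '[[[0.06,0.08,0.6],0,1],[[0,0,0.8],0,1],[[0,0,0.8],0,1],[[0,0,0.6],0,1],[[0,0,0.25],0,1],[[0,0,0.08],0,1],[[0,0,0.04],0,1],[[0,0,0],0,1],[[0,0,0],0,1]]'

```text
t: 16.77
ee_pos: [436.2, 364.9, 61.3]
orientation: [2.219, 2.223, 0.002]
ft_force: [0.5, -0.1, -5.2]
width: 60.0
grasp_force: 30.0
```

Call:
move_arm --steps '[[[0,0,0.06],0,1],[[0,0,0.03],0,1],[[0,0,0],0,1],[[0,0,0],0,1]]'

```text
t: 17.1
ee_pos: [435.8, 364.8, 58.5]
orientation: [2.219, 2.224, 0.001]
ft_force: [0.3, -0.2, -2.4]
width: 59.7
grasp_force: 30.0
```

Call:
move_arm --steps '[[[0,0,0.02],0,1],[[0,0,0],0,1],[[0,0,0],0,0],[[0,0,0],0,0],[[0,0,0],0,0],[[0,0,-0.4],0,0],[[0,0,-1],0,0],[[0,0,-1],0,0],[[0,0,-1],0,0],[[-0.5,0,-1],0,0],[[-1,0.35,-0.7],0,0],[[-1,0.35,0],0,0],[[-1,0.35,0],0,0],[[-1,0.35,0],0,0],[[-1,0.35,0],0,0],[[-1,0.35,0],0,0],[[-1,0.35,0],0,0],[[-1,0.35,0],0,0],[[-1,0.35,0],0,0],[[-1,0.35,0],0,0]]'

```text
t: 18.77
ee_pos: [524.0, 101.0, 185.9]
orientation: [2.219, 2.223, 0.001]
ft_force: [-0.1, 0.7, -0.2]
width: 88.2
grasp_force: 0.0
```

Call:
move_arm --steps '[[[-1,0.35,0],0,0],[[-1,0.35,0],0,0],[[-1,0.35,0],0,0],[[-1,0.35,0],0,0],[[-1,0.35,0],0,0],[[-1,0.35,0],0,0],[[-0.8,0.35,0],0,0],[[-0.4,0.2,0],0,0],[[0,0,0],0,0],[[0,0,0],0,0]]'

```text
t: 19.6
ee_pos: [590.0, -77.4, 185.3]
orientation: [-2.22, -2.222, -0.0]
ft_force: [-0.2, -0.5, -0.6]
width: 87.6
grasp_force: 0.0
```

```bash
python3 - <<'E'
from h import *
cw=cam("wrist");cv2.imwrite("pics/w4.png",cw[0][:,:,::-1])
mm=np.vstack([cyl(25,12,124),cyl(13,124,142)])
for n,c in(("wrist",cw),):
  for b in cams.cut_out(n,"bottle")[:2]: print(n,b["p"],b["rect"],silfit(c,b["pixels"],mm,[593,-77],False))
c=cam("side")
for b in cams.cut_out("side","jar")[:1]: print(b["p"],silfit(c,b["pixels"],np.vstack([cyl(30,5,95),cyl(30.5,95,115)]),[435,365],False))
goto(593.7,-77.4,78,90)
E
```

```text
wrist 0.89 [324.6, 201.7, 64.0, 83.2] (array([593.62892241, -76.71430033]), np.float64(0.46533185365942703))
wrist 0.16 [202.2, 361.4, 17.9, 29.5] (array([ 491.70508265, -204.92275806]), np.float64(35.24649139063139))
0.6 (array([434.99672347, 364.76568352]), np.float64(0.39427661712433315))
now [589.8 -76.3 185.2] 90.19 turn units 0.04 shift units in current axes [-0.04  0.16  4.29] after turn [-0.04  0.16  4.29]
```

View pics/w4.png

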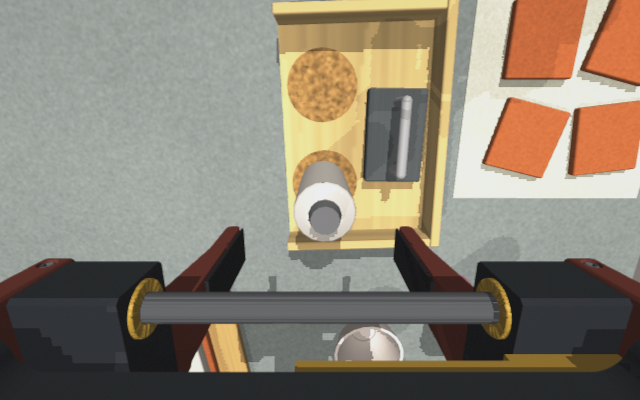

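The bottle's cap is at (325,217) and it is fitted at (593.6,-76.7). The empty jar mark is at (322,85), and the jar stands in the tray at (435,365).

Call:
move_arm --steps '[[[0,0.15,0.8],0,0],[[0,0,0.8],0,0],[[0,0,0.8],0,0],[[0,0,0.8],0,0],[[0,0,0.6],0,0],[[0,0,0.35],0,0],[[0,0,0.1],0,0],[[0,0,0],0,0],[[0,0,0],0,1],[[0,0,0],0,1],[[0,0,0],0,1],[[0,0,0],0,1],[[0,0,0],0,1],[[0,0,0],0,1],[[0,0,0],0,1]]'

```text
t: 21.05
ee_pos: [594.2, -77.6, 79.2]
orientation: [2.219, 2.223, 0.001]
ft_force: [1.3, 1.1, 1.9]
width: 49.7
grasp_force: 30.0
```

```bash
python3 - <<'E'
from h import *
print(ctrl.get_obs()["width"])
goto(429.7,264.9,165,90)
E
```

```text
49.74734421560382
now [594.2 -77.6  79.2] 90.11 turn units 0.02 shift units in current axes [13.71 -6.55 -3.44] after turn [13.7  -6.58 -3.43]
```

Call:
move_arm --steps '[[[0,0,-0.4],0,1],[[0,0,-0.8],0,1],[[0,0,-0.9],0,1],[[0,0,-0.8],0,1],[[0.5,-0.24,-0.5],0,1],[[0.9,-0.43,0],0,1],[[0.9,-0.43,0],0,1],[[0.9,-0.43,0],0,1],[[0.9,-0.43,0],0,1],[[0.9,-0.43,0],0,1],[[0.9,-0.43,0],0,1],[[0.9,-0.43,0],0,1],[[0.9,-0.43,0],0,1],[[0.9,-0.43,0],0,1],[[0.9,-0.43,0],0,1],[[0.9,-0.43,0],0,1],[[0.9,-0.43,0],0,1],[[0.9,-0.43,0],0,1],[[0.9,-0.43,0],0,1],[[0.6,-0.3,0],0,1]]'

```text
t: 22.72
ee_pos: [428.2, 266.1, 164.4]
orientation: [-2.218, -2.224, -0.0]
ft_force: [-0.4, 0.4, -1.0]
width: 49.6
grasp_force: 30.0
```

Call:
move_arm --steps '[[[0,0,0],0,1],[[0,0,0],0,1],[[0,0,0],0,1]]'

```text
t: 22.97
ee_pos: [429.4, 264.1, 164.1]
orientation: [2.219, 2.224, -0.0]
ft_force: [0.4, -0.7, -1.0]
width: 49.7
grasp_force: 30.0
```

```bash
python3 - <<'E'
from h import *
print(ctrl.get_obs()["width"])
goto(429.7,264.9,72.2,90)
E
```

```text
49.66502267764526
now [429.4 264.1 164.1] 90.13 turn units 0.03 shift units in current axes [0.03 0.01 3.68] after turn [0.03 0.01 3.68]
```

Call:
move_arm --steps '[[[0.03,0,0.6],0,1],[[0,0,0.8],0,1],[[0,0,0.8],0,1],[[0,0,0.8],0,1],[[0,0,0.4],0,1],[[0,0,0.18],0,1],[[0,0,0.04],0,1],[[0,0,0],0,1],[[0,0,0.03],0,1],[[0,0,0],0,1],[[0,0,0],0,1]]'

```text
t: 23.88
ee_pos: [429.7, 265.6, 73.4]
orientation: [2.219, 2.224, 0.002]
ft_force: [-0.1, -0.6, -2.6]
width: 50.0
grasp_force: 30.0
```

Call:
move_arm --steps '[[[0,0,0.05],0,1],[[0,0,0],0,1],[[0,0,0],0,0],[[0,0,0],0,0],[[0,0,0],0,0],[[0,0,-0.4],0,0],[[0,0,-1],0,0],[[0,0,-1],0,0],[[0,0,-1],0,0],[[0,0,-1],0,0.4],[[-0.6,0.5,0],0,0.4],[[-1,0.83,0],0,0.4],[[-1,0.83,0],0,0.4],[[-1,0.83,0],0,0.4],[[-1,0.83,0],0,0.4],[[-1,0.83,0],0,0.4],[[-1,0.83,0],0,0.4],[[-1,0.83,0],0,0.4],[[-1,0.83,0],0,0.4],[[-1,0.83,0],0,0.4]]'

```text
t: 25.55
ee_pos: [629.8, 24.3, 182.2]
orientation: [2.219, 2.223, 0.0]
ft_force: [0.7, 0.6, 0.2]
width: 53.0
grasp_force: 0.0
```

Call:
move_arm --steps '[[[-1,0.83,0],0,0.4],[[-0.9,0.7,0],0,0.4],[[0,0,0],0,0.4],[[0,0,0],0,0.4],[[0,0,0],0,0.4]]'

```text
t: 25.97
ee_pos: [666.6, -21.3, 181.5]
orientation: [-2.219, -2.223, 0.001]
ft_force: [-0.8, 0.5, -0.9]
width: 52.8
grasp_force: 0.0
```

```bash
python3 - <<'E'
from h import *
cw=cam("wrist");cv2.imwrite("pics/w5.png",cw[0][:,:,::-1])
p,w,M,o=tcp();print(p,w,o["width"])
for b in cams.cut_out("wrist","weight")[:2]: print(b["p"],b["rect"],silfit(cw,b["pixels"],np.vstack([box(60,96,12,30),box(10,78,55,65)]),[670,-25,.0]))
c=cam("side")
for b in cams.cut_out("side","bottle")[:3]: print(b["p"],silfit(c,b["pixels"],np.vstack([cyl(25,5,117),cyl(13,117,135)]),plane(c,[b["rect"][:2]],60)[0],False))
E
```

```text
[666.43736611 -20.8043694  181.52211569] 90.14842227389254 52.604866244566445
0.67 [322.6, 187.8, 67.1, 88.3] (array([ 6.68648693e+02, -2.46001676e+01, -2.66733531e-03]), np.float64(0.9922069853262704))
0.85 (array([ 757.81893107, -214.05067094]), np.float64(1.5565649996662156))
0.83 (array([429.94244111, 264.86409897]), np.float64(1.30462830838613))
0.58 (array([ 627.65999178, -384.28376563]), np.float64(0.9251031279271559))
```

View pics/w5.png

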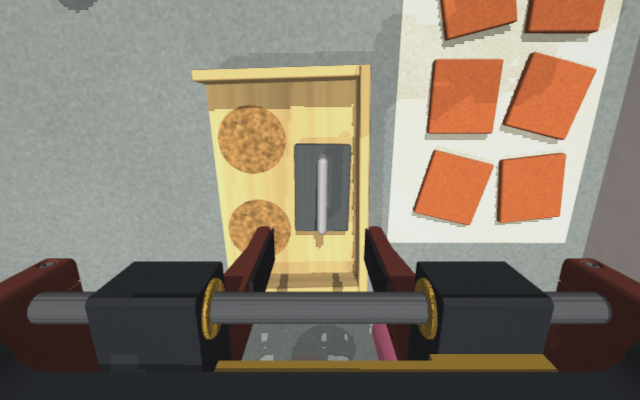

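The weight lies square to the tool, its plate at (322,187) and its bar along column 322. The bottle stands in the tray at (430,265).

Call:
move_arm --steps '[[[-0.14,0.09,0.6],0.05,0.66],[[0,0,0.8],0,0.66],[[0,0,0.8],0,0.66],[[0,0,0.8],0,0.66],[[0,0,0.8],0,0.66],[[0,0,0.8],0,0.66],[[0,0,0.5],0,0.66],[[0,0,0.3],0,0.66],[[0,0,0.15],0,0.66],[[0,0,0],0,0.66],[[0,0,0],0,1],[[0,0,0],0,1],[[0,0,0],0,1],[[0,0,0],0,1],[[0,0,0],0,1],[[0,0,0],0,1]]'

```text
t: 27.5
ee_pos: [669.8, -25.2, 43.6]
orientation: [2.224, 2.218, 0.001]
ft_force: [-2.7, -1.4, 5.7]
width: 9.4
grasp_force: 30.0
```

```bash
python3 - <<'E'
from h import *
o=ctrl.get_obs();print(o["width"],o["ft_force"])
goto(411.9,-317.3,125,98.1)
E
```

```text
9.376213562643144 [-2.73336002 -1.42941211  5.69932178]
now [669.8 -25.2  43.6] 89.86 turn units -1.65 shift units in current axes [-11.71 -10.29  -3.26] after turn [-10.11 -11.86  -3.26]
```

Call:
move_arm --steps '[[[0,0,-0.3],0,1],[[0,0,-0.7],0,1],[[0,0,-0.9],0,1],[[0,0,-0.9],0,1],[[0,0,-0.5],0,1],[[-0.4,-0.35,0],0,1],[[-0.8,-0.7,0],0,1],[[-0.9,-0.79,0],0,1],[[-0.9,-0.79,0],0,1],[[-0.9,-0.79,0],0,1],[[-0.9,-0.79,0],0,1],[[-0.9,-0.79,0],0,1],[[-0.9,-0.79,0],0,1],[[-0.9,-0.79,0],0,1],[[-0.9,-0.79,0],0,1],[[-0.9,-0.79,0],0,1],[[-0.9,-0.79,0],0,1],[[-0.9,-0.79,0],0,1],[[-0.6,-0.55,0],-0.85,1],[[0,0,0],-0.8,1]]'

```text
t: 29.17
ee_pos: [407.7, -318.9, 124.1]
orientation: [-2.056, -2.372, 0.002]
ft_force: [2.1, 0.3, -6.1]
width: 9.0
grasp_force: 30.0
```

Call:
move_arm --steps '[[[0,0,0],0,1],[[0,0,0],0,1],[[0,0,0],0,1]]'

```text
t: 29.42
ee_pos: [411.3, -316.5, 124.7]
orientation: [-2.06, -2.371, -0.0]
ft_force: [-0.1, -1.5, -6.2]
width: 9.3
grasp_force: 30.0
```

```bash
python3 - <<'E'
from h import *
c=cam("wrist"); cv2.imwrite("pics/w6.png",c[0][:,:,::-1])
print(ctrl.get_obs()["width"])
goto(411.9,-317.3,71.6,98.1)
E
```

```text
8.77836684839343
now [ 411.7 -316.5  124.8] 98.07 turn units -0.01 shift units in current axes [-0.03  0.01  2.13] after turn [-0.03  0.    2.13]
```

View pics/w6.png

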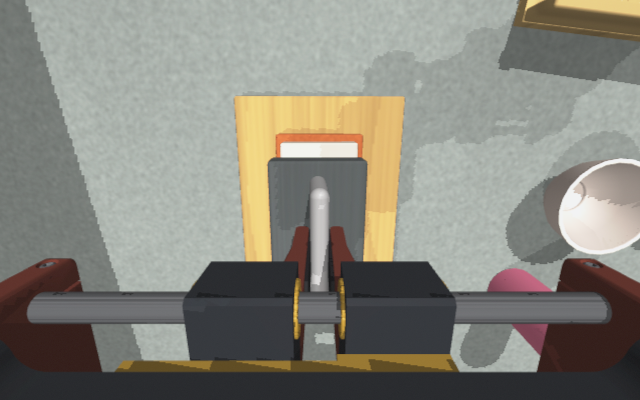

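The weight's far edge is at row 158 (columns 268–367), the slab's at row 141 (279–358) and the tile's at row 134 (276–363).

```bash
python3 - <<'E'
from h import *
c=cam("wrist");p=np.array([411.6,-316.6,124.7]);w=98.1
ax=np.array([[np.cos(np.radians(w)),np.sin(np.radians(w))],[np.sin(np.radians(w)),-np.cos(np.radians(w))]])
for n,uv,z,h in(("tile",[[276,134],[363,134]],24,58),("slab",[[279,142],[358,142]],40,53),("weight",[[268,158],[367,158]],p[2]-31.6+18,48)):
    q=plane(c,uv,z);m=((q.mean(0)-p[:2])@ax.T);print(n,((q-p[:2])@ax.T).round(1).tolist(),"centre",(m-[h,0]).round(1))
E
```

```text
tile [[58.0, -37.7], [58.0, 36.8]] centre [-0.  -0.5]
slab [[52.6, -33.3], [52.6, 30.7]] centre [-0.4 -1.3]
weight [[49.5, -30.6], [49.6, 27.2]] centre [ 1.5 -1.7]
```

Call:
move_arm --steps '[[[-0.05,0.02,0.4],0,1],[[0,0,0.6],0,1],[[0,0,0.5],0,1],[[0,0,0.3],0,1],[[0,0,0.15],0,1],[[0,0,0.08],0,1],[[0,0,0],0,1],[[0,0,0],0,1]]'

```text
t: 30.18
ee_pos: [412.7, -318.4, 74.7]
orientation: [2.058, 2.373, 0.0]
ft_force: [0.7, 0.4, -6.5]
width: 9.0
grasp_force: 30.0
```

Call:
move_arm --steps '[[[0,0,0.04],0,1],[[0,0,0.03],0,1],[[0,0,0.03],0,1],[[0,0,0],0,1],[[0,0,0],0,1],[[0,0,0],0,1]]'

```text
t: 30.68
ee_pos: [412.4, -318.6, 72.4]
orientation: [2.058, 2.373, -0.0]
ft_force: [-2.5, -1.0, 1.2]
width: 9.1
grasp_force: 30.0
```

Call:
move_arm --steps '[[[0,0,0],0,0.9],[[0,0,0],0,0.7],[[0,0,0],0,0.5],[[0,0,0],0,0.5],[[0,0,-0.3],0,0.5],[[0,0,-0.8],0,0.3],[[0,0,-1],0,0],[[0,0,-1],0,0],[[0,0,-1],0,0],[[1,0,-1],0,0],[[1,0,0],0,0],[[1,0,0],0,0],[[1,0,0],0,0],[[1,0,0],0,0],[[1,0,0],0,0],[[1,0,0],0,0],[[1,0,0],0,0],[[1,0,0],0,0],[[1,0,0],0,0],[[1,0,0],0,0]]'

```text
t: 32.35
ee_pos: [373.4, -44.8, 200.1]
orientation: [2.058, 2.372, 0.001]
ft_force: [0.3, 0.1, -0.5]
width: 88.0
grasp_force: 0.0
```

```bash
python3 - <<'E'
from h import *
c=cam("top");cv2.imwrite("pics/t2.png",cv2.resize(c[0][230:330,370:500],None,fx=4,fy=4,interpolation=cv2.INTER_CUBIC)[:,:,::-1])
for b in cams.cut_out("top","weight")[:2]: print(b["p"],silfit(c,b["pixels"],np.vstack([box(60,96,40,58),box(10,78,83,93)]),[412,-318,.14]))
for b in cams.cut_out("top","cover")[:2]: print(b["p"],silfit(c,b["pixels"],box(64,106,24,40),[412,-318,.14]))
goto(429.7,265.2,190,90)
E
```

```text
0.79 (array([ 4.13420675e+02, -3.17580696e+02,  1.44946674e-01]), np.float64(0.9574850717489853))
0.6 (array([ 4.02957226e+02, -2.50428336e+02,  1.55146972e-01]), np.float64(14.468372917419977))
now [373.5 -44.8 200. ] 98.3 turn units 1.66 shift units in current axes [11.95  4.01  0.4 ] after turn [12.4   2.25  0.4 ]
```

View pics/t2.png

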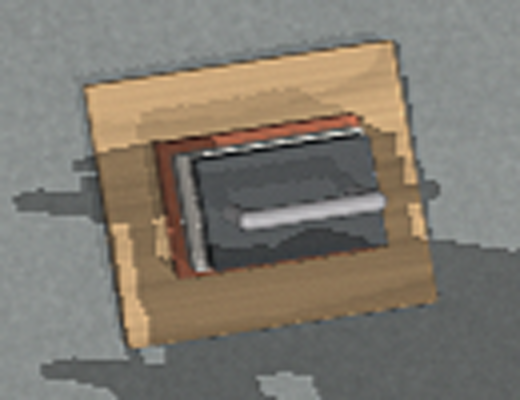

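The weight sits on the slab on the tile, aligned with it (fit 413.4,-317.6). Next I'll return the bottle.

Call:
move_arm --steps '[[[0.9,0.3,0],0,0],[[0.9,0.3,0],0,0],[[0.9,0.3,0],0,0],[[0.9,0.3,0],0,0],[[0.9,0.3,0],0,0],[[0.9,0.3,0],0,0],[[0.9,0.3,0],0,0],[[0.9,0.3,0],0,0],[[0.9,0.3,0],0,0],[[0.9,0.3,0],0,0],[[0.9,0.3,0],0,0],[[0.9,0.3,0],0,0],[[0.9,0.3,0],0,0],[[0.25,0.1,0.4],0,0],[[0,0,0],1,0],[[0,0,0],0.66,0],[[0,0,0],0,0],[[0,0,0],0,0]]'

```text
t: 34.0
ee_pos: [430.6, 263.0, 189.1]
orientation: [2.224, 2.219, -0.001]
ft_force: [-0.2, 0.2, 1.1]
width: 87.8
grasp_force: 0.0
```

```bash
python3 - <<'E'
from h import *
cw=cam("wrist")
for b in cams.cut_out("wrist","bottle")[:1]: print(b["p"],silfit(cw,b["pixels"],np.vstack([cyl(25,5,117),cyl(13,117,135)]),[430,265],False))
goto(429.7,265.6,72.5,90.1)
E
```

```text
0.86 (array([429.27716671, 266.06399717]), np.float64(0.6107107239672217))
now [430.6 263.2 189.3] 89.87 turn units -0.05 shift units in current axes [ 0.1  -0.03  4.67] after turn [ 0.1  -0.03  4.67]
```

Call:
move_arm --steps '[[[0.1,-0.03,0.8],0,0],[[0,0,0.8],0,0],[[0,0,0.8],0,0],[[0,0,0.8],0,0],[[0,0,0.8],0,0],[[0,0,0.5],0,0],[[0,0,0.15],0,0],[[0,0,0],0,0],[[0,0,0],0,1],[[0,0,0],0,1],[[0,0,0],0,1],[[0,0,0],0,1],[[0,0,0],0,1],[[0,0,0],0,1],[[0,0,0],0,1]]'

```text
t: 35.35
ee_pos: [429.8, 266.5, 73.5]
orientation: [2.225, 2.218, 0.001]
ft_force: [-0.6, -0.4, 4.5]
width: 49.5
grasp_force: 30.0
```

```bash
python3 - <<'E'
from h import *
print(ctrl.get_obs()["width"])
goto(594.2,-77.4,160,90)
E
```

```text
49.50593391453875
now [429.8 266.5  73.5] 89.82 turn units -0.04 shift units in current axes [-13.73   6.62  -3.46] after turn [-13.76   6.58  -3.46]
```

Call:
move_arm --steps '[[[0,0,-0.4],0,1],[[0,0,-0.8],0,1],[[0,0,-0.9],0,1],[[0,0,-0.8],0,1],[[-0.5,0.24,-0.5],0,1],[[-0.9,0.43,0],0,1],[[-0.9,0.43,0],0,1],[[-0.9,0.43,0],0,1],[[-0.9,0.43,0],0,1],[[-0.9,0.43,0],0,1],[[-0.9,0.43,0],0,1],[[-0.9,0.43,0],0,1],[[-0.9,0.43,0],0,1],[[-0.9,0.43,0],0,1],[[-0.9,0.43,0],0,1],[[-0.9,0.43,0],0,1],[[-0.9,0.43,0],0,1],[[-0.9,0.43,0],0,1],[[-0.9,0.43,0],0,1],[[-0.6,0.33,0],0,1]]'

```text
t: 37.02
ee_pos: [593.7, -78.5, 158.5]
orientation: [2.226, 2.217, -0.0]
ft_force: [0.4, 0.7, -2.3]
width: 49.8
grasp_force: 30.0
```

Call:
move_arm --steps '[[[0,0,0],0,1],[[0,0,0],0,1],[[0,0,0],0,1]]'

```text
t: 37.27
ee_pos: [592.5, -75.9, 158.0]
orientation: [-2.224, -2.217, 0.001]
ft_force: [0.1, -0.4, -1.3]
width: 49.8
grasp_force: 30.0
```

```bash
python3 - <<'E'
from h import *
print(ctrl.get_obs()["width"])
goto(594.2,-76.9,80.5,90)
E
```

```text
49.80760557542936
now [592.5 -75.9 158. ] 89.81 turn units -0.04 shift units in current axes [-0.04  0.07  3.1 ] after turn [-0.04  0.07  3.1 ]
```

Call:
move_arm --steps '[[[-0.04,0.07,0.6],0,1],[[0,0,0.8],0,1],[[0,0,0.8],0,1],[[0,0,0.5],0,1],[[0,0,0.2],0,1],[[0,0,0.1],0,1],[[0,0,0],0,1],[[0,0,0],0,1],[[0,0,0],0,1]]'

```text
t: 38.02
ee_pos: [595.7, -77.6, 84.2]
orientation: [2.224, 2.217, 0.002]
ft_force: [0.0, -0.2, -2.3]
width: 49.5
grasp_force: 30.0
```

```bash
python3 - <<'E'
from h import *
print(ctrl.get_obs()["width"])
goto(594.2,-76.9,80.5,90)
E
```

```text
49.47006369099786
now [595.7 -77.6  84.2] 89.82 turn units -0.04 shift units in current axes [ 0.03 -0.06  0.15] after turn [ 0.03 -0.06  0.15]
```

Call:
move_arm --steps '[[[0.02,-0.05,0.08],0,1],[[0,0,0.03],0,1],[[0,0,0],0,1],[[0,0,0],0,1],[[0,0,0],0,1],[[0,0,0],0,1]]'

```text
t: 38.52
ee_pos: [593.7, -77.2, 80.6]
orientation: [-2.225, -2.218, 0.0]
ft_force: [-0.8, 0.4, 1.0]
width: 49.8
grasp_force: 30.0
```

Call:
move_arm --steps '[[[0,0,0],0,0],[[0,0,0],0,0],[[0,0,0],0,0],[[0,0,-0.4],0,0],[[0,0,-1],0,0],[[0,0,-1],0,0],[[0,0,-1],0,0],[[0.5,0,-1],0,0],[[1,-0.35,-0.2],0,0],[[1,-0.35,0],0,0],[[1,-0.35,0],0,0],[[1,-0.35,0],0,0],[[1,-0.35,0],0,0],[[1,-0.35,0],0,0],[[1,-0.35,0],0,0],[[1,-0.35,0],0,0],[[1,-0.35,0],0,0],[[1,-0.35,0],0,0],[[1,-0.35,0],0,0],[[1,-0.35,0],0,0]]'

```text
t: 40.18
ee_pos: [489.4, 237.0, 196.4]
orientation: [2.225, 2.218, 0.002]
ft_force: [0.4, -0.7, 0.3]
width: 87.2
grasp_force: 0.0
```

Call:
move_arm --steps '[[[1,-0.35,0],0,0],[[1,-0.35,0],0,0],[[1,-0.35,0],0,0],[[1,-0.35,0],0,0],[[0.9,-0.4,0],0,0],[[0.3,-0.3,0],0,0],[[0,0,0],0,0],[[0,0,0],0,0],[[0,0,0],0,0]]'

```text
t: 40.93
ee_pos: [437.9, 364.9, 195.6]
orientation: [2.225, 2.217, -0.0]
ft_force: [-0.2, 0.8, -0.6]
width: 87.9
grasp_force: 0.0
```

```bash
python3 - <<'E'
from h import *
ct=cam("top")
for b in cams.cut_out("top","bottle")[:3]: print("bottle",b["p"],silfit(ct,b["pixels"],np.vstack([cyl(25,12,124),cyl(13,124,142)]),plane(ct,[b["rect"][:2]],70)[0],False))
cw=cam("wrist")
for b in cams.cut_out("wrist","jar")[:1]: print(b["p"],silfit(cw,b["pixels"],np.vstack([cyl(30,5,95),cyl(30.5,95,115)]),[435,365],False))
goto(435.3,364.8,58.5,90)
E
```

```text
bottle 0.79 (array([594.60507612, -77.46428483]), np.float64(0.393239306637095))
bottle 0.78 (array([ 757.75518403, -220.91793139]), np.float64(0.6669020098632477))
bottle 0.6 (array([ 629.33895325, -388.77346789]), np.float64(1.0014128171406167))
0.89 (array([434.64470568, 365.44897884]), np.float64(0.6056778498665943))
now [438.2 365.  195.5] 89.74 turn units -0.05 shift units in current axes [-0.01 -0.12  5.48] after turn [-0.01 -0.12  5.48]
```

Call:
move_arm --steps '[[[0,-0.1,0.8],0,0],[[0,0,0.9],0,0],[[0,0,0.9],0,0],[[0,0,0.9],0,0],[[0,0,0.8],0,0],[[0,0,0.7],0,0],[[0,0,0.35],0,0],[[0,0,0.1],0,0],[[0,0,0],0,0],[[0,0,0],0,1],[[0,0,0],0,1],[[0,0,0],0,1],[[0,0,0],0,1],[[0,0,0],0,1],[[0,0,0],0,1],[[0,0,0],0,1]]'

```text
t: 42.47
ee_pos: [435.4, 366.2, 59.8]
orientation: [2.225, 2.218, 0.002]
ft_force: [-2.0, 0.3, 6.7]
width: 60.3
grasp_force: 30.0
```

```bash
python3 - <<'E'
from h import *
print(ctrl.get_obs()["width"])
goto(592.8,26,140,90)
E
```

```text
60.31056718773192
now [435.4 366.2  59.8] 89.82 turn units -0.04 shift units in current axes [-13.59   6.34  -3.21] after turn [-13.61   6.29  -3.21]
```

Call:
move_arm --steps '[[[0,0,-0.4],0,1],[[0,0,-0.8],0,1],[[0,0,-0.9],0,1],[[0,0,-0.8],0,1],[[-0.4,0.2,-0.3],0,1],[[-0.8,0.38,0],0,1],[[-0.9,0.42,0],0,1],[[-0.9,0.42,0],0,1],[[-0.9,0.42,0],0,1],[[-0.9,0.42,0],0,1],[[-0.9,0.42,0],0,1],[[-0.9,0.42,0],0,1],[[-0.9,0.42,0],0,1],[[-0.9,0.42,0],0,1],[[-0.9,0.42,0],0,1],[[-0.9,0.42,0],0,1],[[-0.9,0.42,0],0,1],[[-0.9,0.42,0],0,1],[[-0.9,0.42,0],0,1],[[-0.6,0.28,0],0,1]]'

```text
t: 44.13
ee_pos: [592.0, 25.0, 138.4]
orientation: [-2.226, -2.216, 0.002]
ft_force: [-0.9, 1.1, -4.4]
width: 60.3
grasp_force: 30.0
```

Call:
move_arm --steps '[[[0,0,0],0,1],[[0,0,0],0,1],[[0,0,0],0,1],[[0,0,0],0,1],[[0,0,0],0,1]]'

```text
t: 44.55
ee_pos: [591.5, 28.6, 139.0]
orientation: [-2.223, -2.219, 0.001]
ft_force: [-0.3, 0.3, -4.2]
width: 59.9
grasp_force: 30.0
```

```bash
python3 - <<'E'
from h import *
print(ctrl.get_obs()["width"])
goto(592.8,27.3,66.8,89.8)
E
```

```text
59.90876516595602
now [591.5  28.6 139. ] 89.88 turn units 0.02 shift units in current axes [-0.05  0.06  2.89] after turn [-0.05  0.05  2.89]
```

Call:
move_arm --steps '[[[-0.05,0.05,0.6],0,1],[[0,0,0.8],0,1],[[0,0,0.7],0,1],[[0,0,0.4],0,1],[[0,0,0.2],0,1],[[0,0,0.05],0,1],[[0,0,0],0,1],[[0,0,0],0,1],[[0,0,0],0,1],[[0,0,0],0,1]]'

```text
t: 45.38
ee_pos: [593.9, 26.7, 71.3]
orientation: [2.224, 2.217, 0.002]
ft_force: [-0.0, -0.1, -4.3]
width: 60.5
grasp_force: 30.0
```

Call:
move_arm --steps '[[[0.02,-0.03,0.08],0,1],[[0,0,0.05],0,1],[[0,0,0.03],0,1],[[0,0,0],0,1],[[0,0,0],0,1],[[0,0,0],0,1]]'

```text
t: 45.88
ee_pos: [592.6, 27.1, 66.9]
orientation: [2.225, 2.218, -0.0]
ft_force: [-2.4, -0.5, 5.7]
width: 60.2
grasp_force: 30.0
```

Contact. I'll release, retreat and check.

Call:
move_arm --steps '[[[0,0,0],0,0],[[0,0,0],0,0],[[0,0,0],0,0],[[0,0,-0.4],0,0],[[0,0,-1],0,0],[[0,0,-1],0,0],[[0,0,-1],0,0],[[0,0,-1],0,0],[[0,-1,-1],0,0],[[0,-1,0],0,0],[[0,-1,0],0,0],[[0,-1,0],0,0],[[0,-1,0],0,0],[[0,-1,0],0,0],[[0,-1,0],0,0],[[0,0,0],0,0],[[0,0,0],0,0]]'

```text
t: 47.3
ee_pos: [417.2, 27.7, 202.2]
orientation: [2.224, 2.217, 0.002]
ft_force: [0.5, -0.2, -0.8]
width: 87.6
grasp_force: 0.0
```

```bash
python3 - <<'E'
from h import *
J=np.vstack([cyl(30,12,102),cyl(30.5,102,122)]);B=np.vstack([cyl(25,12,124),cyl(13,124,142)])
for n in("side","top"):
  c=cam(n);cv2.imwrite(f"pics/{n}9.png",cv2.resize(c[0][90:330,150:520],None,fx=2,fy=2)[:,:,::-1])
  for t,m in(("jar",J),("bottle",B),("cover",box(64,106,24,40)),("weight",np.vstack([box(60,96,40,58),box(10,78,83,93)]))):
    for b in cams.cut_out(n,t)[:3]:
      if b["p"]>.4:print(n,t,round(b["p"],2),*silfit(c,b["pixels"],m,[*plane(c,[b["rect"][:2]],60)[0],.1],t in("cover","weight")))
E
```

```text
side jar 0.63 [592.55411359  23.71778174] 0.3308808874101141
side bottle 0.96 [ 751.75368445 -204.36128864] 0.5732871732251932
side bottle 0.79 [594.22996434 -80.15772926] 1.115530318942831
side weight 0.88 [ 4.07603359e+02 -3.20408207e+02  1.91845717e-01] 4.937652923563484
top jar 0.74 [592.14433515  26.34243837] 0.2345220695127339
top bottle 0.86 [593.768381   -77.38396239] 0.28064954711928297
top bottle 0.74 [ 758.58492152 -221.33464971] 0.2816948082150732
top bottle 0.73 [ 628.65700179 -388.03532792] 0.5269336149518272
top cover 0.56 [ 4.05296207e+02 -2.43373509e+02  6.68035260e-02] 14.676776548646595
top weight 0.8 [ 4.11481932e+02 -3.18749084e+02  1.24441783e-01] 1.0787482851192267
```

View pics/side9.png

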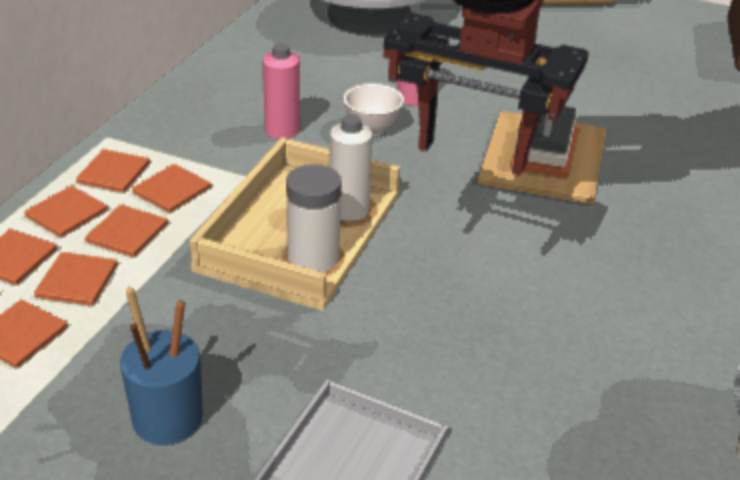

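View pics/top9.png

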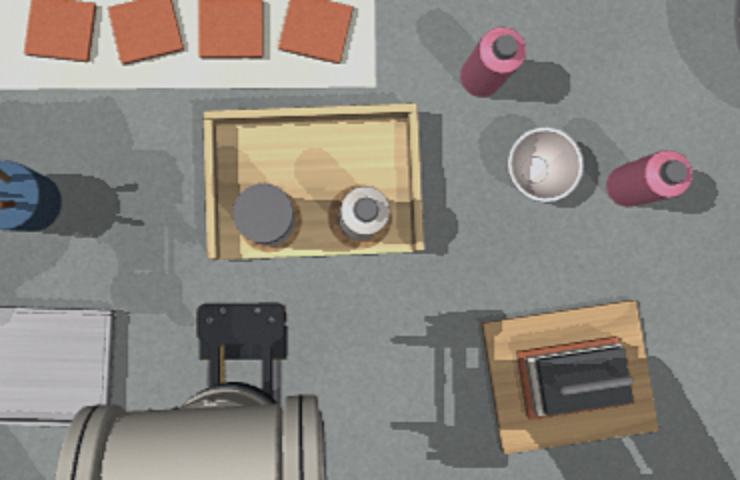

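The final pictures show the jar (264,213) and bottle (365,211) upright on their marks, and the fits put them within about 1 mm of where they started. Weight, slab and tile are stacked squarely at (585,380), the tray is empty and the gripper is clear, so I'm handing the job in.

```bash
python3 -c "
from workcell import ctrl
print(ctrl.close_job())"
```

```text
the job is handed in; nothing more can be done
None
```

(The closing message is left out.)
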